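Put the polishing handpiece on charge

ROBOT

A 7-joint arm with a two-finger parallel gripper is mounted at the origin on the work surface. World frame = base frame: x ahead of the robot, y to its left, z up, the work surface at z = 0. Lengths are in m, angles in rad, forces in N, time in s.
With the tool pointing down it reaches from about 0.4 to 0.875 m from the base axis. Payload 6.5 kg.
Tool frame: the origin (TCP) lies between the finger pads; the fingertips stand 17 mm ahead of it and the grasp point (between the pads) lies 2 mm behind it; z points along the fingers, y is the line along which they close (so a half turn about z gives the same grasp; the last joint's range is limited). The gripper opens to 88 mm and grips with 3 to 60 N. Pads are 18 mm wide; open, the fingers measure 123 mm over their backs; the gripper's body (75 mm by 187 mm) begins 45 mm behind the grasp point.
Start: joints at [1.209, 0.536, -0.004, 1.538, 0.003, 1.067, -0.071], TCP at [0.189, -0.622, 0.256] pointing down, gripper open.
Joint ranges: [-2.7, 2.7], [-0.37, 2.16], [-1.27, 1.26], [0.24, 2.4], [-1.31, 4.45], [0.19, 1.91], [-2.76, 2.76]. Speed limits (rad/s): [2.39, 2.39, 3.14, 3.14, 3.14, 3.14, 3.14].

INTERFACE

Orientations are given as a unit quaternion [x, y, z, w].
In Python, from rig import * gives the robot as it stands.
- The arm moves only by the tool drive_tool, never from a script. Its argument "moves" is a list that holds one entry, the list of rows, each a list of 5 numbers: the closure in counts, from 0 (fully open) to 255 (shut), then the shift along the tool's x, y, z normalised to -1 to 1, where 1 is 0.2 m, then the turn about the tool's z normalised to -1 to 1, where 1 is 120 degrees. In form: [[[fingers, tx, ty, tz, turn], ...]]. A call has 1 to 10 rows; each row is the pose to reach, as a shift and turn from the pose commanded when the call began, along the tool's axes at that moment; what a row does not reach only later rows make up. A row lasts 1/10 s, in which the tool goes at most 50 mm and 8.59 degrees, less where a joint would pass 70% of its speed; a pose out of reach is approached as far as the arm can. A call with a number of a shift or a turn outside -1 to 1 is refused whole. A call with a gripper value outside its range is refused whole. The fingers move at their own pace and stop on an object; "force" is the grip in N (left out, the last holds). Time passes only in rows, so rows that repeat a pose let the fingers close. It gives the time, the measured TCP pose, the force, the opening and the grip force at its end, in the units of the state.
- read_state(): the state, without advancing time (a new reading comes with each control period).
- get_image(name): name is "side" or "top"; returns a dict with "image" (384x512x3 uint8, red, green, blue), "intrinsics" (3x3 intrinsics, pixels), "T" (4x4, takes a point from camera to world coordinates). Camera axes: x right, y down, z forward; pixel columns grow to the right and rows downward; lengths in m; the calibration is good to about 2 mm. A picture is of the moment at which its call begins. There is no depth.
- sign_off(): hands the job in; it is judged then, once.
Trained networks look in a picture, given as the dict that the camera call returned (one of the last four; its "shot" number tells which), for a name from the list of things; names that differ only in an ending like _2 or _b are one class to them, and where a whole thing is asked for, a point or a joint stands for the part that bears it (a point fixed in the world has none). Each returns a list of dicts, best first, with "p" (0 to 1); they miss things now and then, are a little off and sometimes report something else, mostly with a low value. They report only what shows in the picture. A call takes as long as a camera call. They do not tell look-alikes from the thing itself.
- silhouettes(name, picture): "pixels" (384x512 bool, what is visible of it) and "at" ([column, row] in pixels, amid what is visible of it).
The state is a dict: "time_s": time; "joint_pos": joint angles; "qvel": joint speeds; "joint_torque": joint torques, N m; "tcp_pos": TCP position; "tool_rot": TCP orientation; "ft_force": force on the tool from outside, world axes, zero at the start; "ft_torque": the same for the moment, N m; "grip_width": opening from 0.0 (shut) to 1.0 (fully open); "gripper_force": force on a finger pad.
Only numpy, scipy, OpenCV 4.12 (cv2) and the standard library are available. Lean on these libraries where they do the work, as an engineer would, in place of code of your own. Each camera call takes 0.05 s, during which the arm holds its last target. There are 200 camera calls.

TASK

Take the cordless handpiece from its wooden rest and press it down into the two spring clips of the charging dock, tail towards the contact post but still clear of its pin, until both clips have snapped around it. Then slide it back along the clips until its tail is fully home against the post, with the charging pin pushed right in, and let go. Press and push only as hard as fingers would, never forcing the dock, and leave the other things on the bench where they are.

Things in the scene. Friction and masses are not known exactly. Their poses are not given: they have to be found in the camera images.
- handpiece: the cordless handpiece, a round aluminium pen-like tool, about 180 g, lying level. Straight barrel 22 mm across and 160 mm long with a flat tail end; the dark tapered nose reaches 52 mm beyond the barrel. Origin: on its axis, half-way along the straight barrel (11 mm below its top), the place to grip it. x: along its axis towards the nose; it may be rolled about x.
- tail (a point): centre of the handpiece's flat tail end, 80 mm from the barrel's centre; axes as the handpiece.
- rest: fixed wooden rest, foot 130 x 62 x 10 mm, with two cork V blocks 100 mm apart on which the barrel lies, its axis 46 mm above the bench and its centre within 10 mm of the rest's. 88 mm of barrel are free between the V blocks. Origin: on the bench under the centre. x: along the barrel, the way the nose points; z up.
- dock: charging dock fixed to the bench: black base 225 x 70 mm, 15 mm high; two spring clips on pedestals 96 mm apart and, at its -x end, a black contact post 73 mm high with a brass pin. Origin: on the bench, midway between the clips. x: along the clips' axis away from the post, the way the nose must point; z up. Over 20 N from the handpiece on the post, 25 N on a bed, or 15 N from the gripper, damages it.
- seat (a point): point on the clips' axis midway between the clips, 60 mm above the bench; axes as the dock. A snapped-in barrel has its axis on this line. Beside the barrel, between the clips, all is free down to the base, 45 mm below the axis. Once snapped in, the barrel slides lengthwise against 3 to 7 N of friction, which holds it where it is left.
- clip_front (a point): centre of the front clip on the axis, 48 mm from the seat point towards +x; axes as the dock. The clip is 12 mm wide along x: two sprung steel fingers, flared lips reaching 21 mm above this point. A barrel from above meets the lips about 20 mm above its seat; both clips together take 10 to 16 N of push to let it through, then the force drops and they pull it on to their steel beds.
- clip_rear (a point): centre of the rear clip on the axis, 48 mm from the seat point towards -x; same as the front clip.
- slot (a point): on the axis, 85 mm behind the seat point (-x): the middle of the contact post's range; axes as the dock. The post is clamped by its thumbscrew at an unmeasured place: its face lies anywhere within 13 mm either side of this point, so the tail must find it by feel. A barrel whose centre is 17 mm ahead (+x) of the seat point is clear of the pin in every case.
- pin (a joint): travel of the brass charging pin, m: 0 = out, its tip 5 mm proud of the post's face towards +x, on the clips' axis; 0.005 = pushed flush with the face, where the tail also meets the rigid post. Its spring gives 0.6 to 1.6 N.
- tin: bystander: round steel tin of findings, 72 mm across, 22 mm high; origin under its centre.
- jar: bystander: white jar with a red lid, 48 mm across, 62 mm high; origin under its centre.
- pliers: bystander: flat-nosed pliers lying on the bench, 150 mm long, 12 mm high; origin on the bench 26 mm behind the joint.
- ring_clamp: bystander: wooden ring clamp standing on a steel foot, 44 mm across the foot, 113 mm high; origin under its centre.
Mind the look-alikes: they are no part of the job. Several things have the shape of the handpiece; the one meant has the colours described above.

How it is judged:
By the outcome, as a careful person would: the job done as asked, in the order asked, and still so for the second after the job is handed in, with the robot touching nothing.
It also fails if it takes over 67 s, if anything falls off the work surface, if the arm or the gripper's body presses on something with over 40 N, if the wrist force passes 120 N, or if a joint passes its speed limit or range.

## Working session

There is one attempt and no reset: what is moved stays moved. The work goes in short steps, Python scripts to look and compute and a tool call to move; the robot and the scene stay as the last step left them, time stands still between calls to the robot, and variables do not carry over. Pictures are saved under pics/ and viewed, at most 10 in all, crops included, and the job is handed in when it is done.

Besides the shell and the picture viewer there is one more tool, called after "Request:" by a JSON object that holds its "op" and its "data". drive_tool: Moves the arm, as the interface text tells. Its arguments: {"type":"object","properties":{"moves":{"type":"array"},"force":{"type":"number"}},"required":["moves"]}

```bash
mkdir -p pics
python3 - <<'E'
from rig import *
import cv2,numpy as np,pickle
out={}
s=read_state();print({k:np.round(v,3) for k,v in s.items()})
ims=[]
for n in("top","side"):
    p=get_image(n);out[n]=p;ims.append(p["image"])
    print(n,p["intrinsics"].tolist(),np.round(p["T"],3).tolist())
    for t in("handpiece","rest","dock","tin","jar","pliers","ring_clamp"):
        for d in silhouettes(t,p):
            if d["p"]>.2: print(t,round(d["p"],2),np.round(d["at"]),d["pixels"].sum())
pickle.dump(out,open("a.pkl","wb"))
for n,i in zip("ts",ims): cv2.imwrite(f"pics/{n}.png",cv2.resize(i[:,:,::-1],(800,600)))
E
```

```text
{'time_s': np.float64(0.0), 'joint_pos': array([ 1.209,  0.537, -0.004,  1.539,  0.003,  1.067, -0.071]), 'qvel': array([-0.   ,  0.   , -0.002,  0.001,  0.   ,  0.002, -0.   ]), 'joint_torque': array([-0.0000e+00, -5.7098e+01,  9.9100e-01, -2.5160e+01, -5.6000e-02,
        1.8000e-02,  0.0000e+00]), 'tcp_pos': array([ 0.189, -0.621,  0.255]), 'tool_rot': array([ 0.989,  0.147, -0.   , -0.001]), 'ft_force': array([-1.185, -0.219, -0.735]), 'ft_torque': array([0.038, 0.02 , 0.018]), 'gripper_force': np.float64(0.0), 'grip_width': np.float64(0.997)}
top [[365.32270477400954, 0.0, 252.80483778945782], [0.0, 365.32270477400954, 189.79094819919484], [0.0, 0.0, 1.0]] [[-0.024, -0.993, 0.117, 0.357], [-1.0, 0.022, -0.018, 0.025], [0.016, -0.117, -0.993, 1.082], [0.0, 0.0, 0.0, 1.0]]
handpiece 0.86 [308. 167.] 507
handpiece 0.59 [158. 283.] 529
handpiece 0.29 [191. 163.] 1807
rest 0.89 [314. 176.] 553
dock 0.78 [189. 162.] 1745
tin 0.75 [265. 109.] 492
tin 0.74 [355. 112.] 359
jar 0.75 [212. 106.] 274
pliers 0.65 [357. 112.] 331
ring_clamp 0.76 [130. 117.] 269
ring_clamp 0.47 [191. 166.] 1703
side [[382.34916797715135, 0.0, 253.07748114132966], [0.0, 382.34916797715135, 196.7877663450429], [0.0, 0.0, 1.0]] [[-0.955, -0.171, 0.244, 0.24], [-0.298, 0.587, -0.753, 0.828], [-0.014, -0.791, -0.611, 0.704], [0.0, 0.0, 0.0, 1.0]]
handpiece 0.8 [324. 172.] 325
handpiece 0.7 [264. 165.] 231
handpiece 0.57 [340. 305.] 919
rest 0.67 [266. 172.] 355
rest 0.55 [233. 142.] 258
rest 0.26 [209. 247.] 2000
dock 0.93 [210. 245.] 2102
tin 0.92 [188. 186.] 341
jar 0.97 [164. 210.] 438
pliers 0.66 [207. 246.] 2067
pliers 0.65 [230. 143.] 254
ring_clamp 0.69 [122. 268.] 579
```

View pics/t.png

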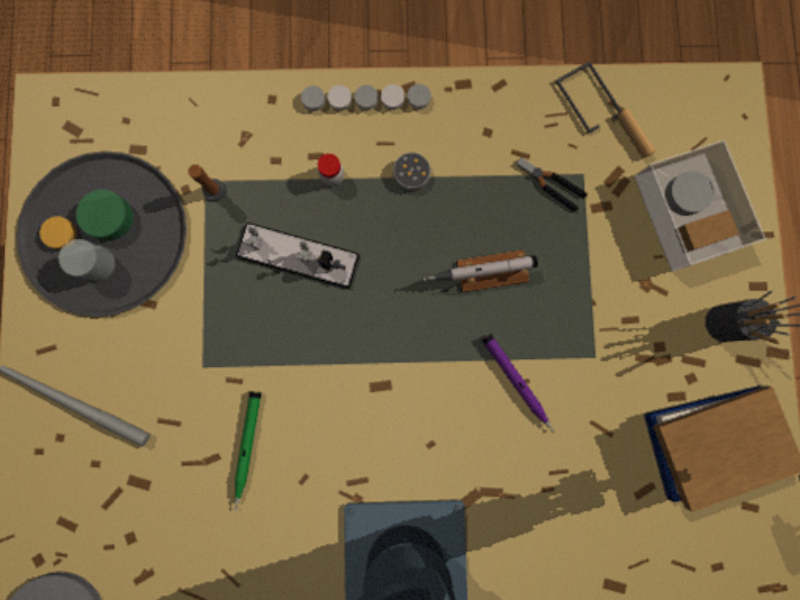

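View pics/s.png

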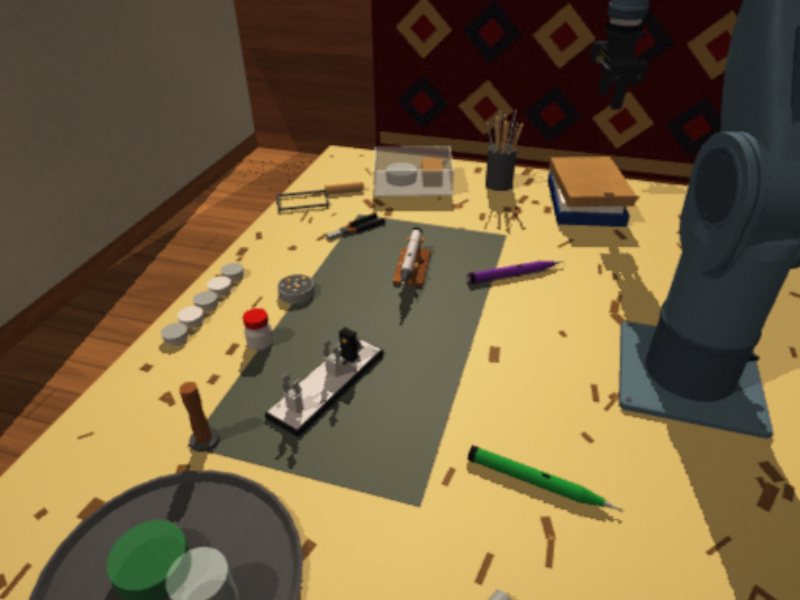

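The top view shows the silver handpiece on the rest at about (490,268), with its dark tail cap at (535,262) and nose to the left. The dock is at (297,255) with its post at the right end (325,260). The green and purple pens are look-alikes. Next I crop both regions.

Run:
```python
import cv2,numpy as np,pickle
o=pickle.load(open("a.pkl","rb"))
def c(n,x0,y0,w,h,W,H):
    return cv2.resize(o[n]["image"][y0:y0+h,x0:x0+w,::-1],(W,H),interpolation=cv2.INTER_CUBIC)
# top: dock cols145-235 rows138-188 ; handpiece cols 250-350 rows 150-195
a=c("top",145,135,100,55,400*2-0,440)[:, :]
b=c("top",250,140,100,55,800,440)
cv2.imwrite("pics/tc.png",cv2.resize(np.vstack([a,b]),(545,600)))
a=c("side",165,200,90,80,450,400); b=c("side",240,135,70,80,350,400)
cv2.imwrite("pics/sc.png",cv2.convertScaleAbs(np.hstack([a,b]),alpha=1.4))
```

```text
(no output)
```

View pics/tc.png

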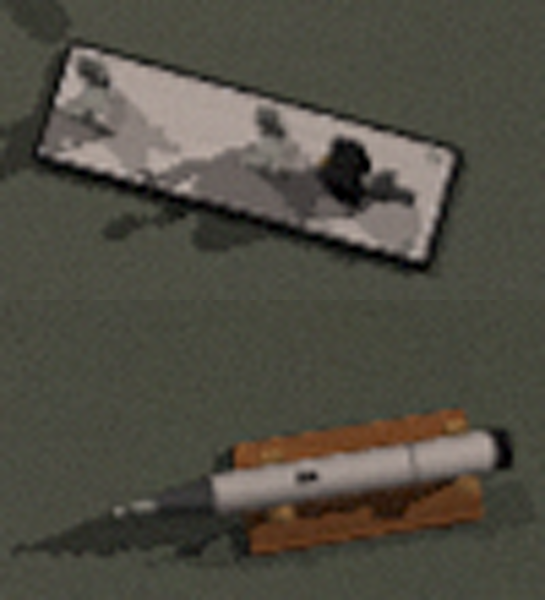

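View pics/sc.png

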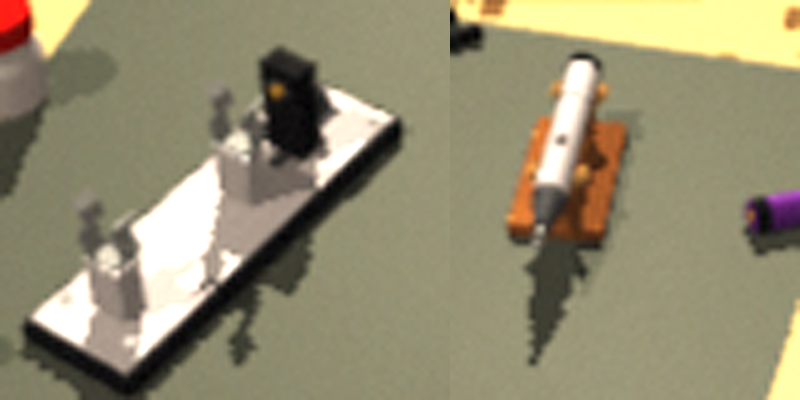

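```bash
cat > h.py <<'E'
import numpy as np,pickle
o=pickle.load(open("a.pkl","rb"))
def ray(n,uv,o=o):
    p=o[n];T=np.array(p["T"]);d=T[:3,:3]@np.linalg.solve(p["intrinsics"],[uv[0],uv[1],1]);return T[:3,3],d/np.linalg.norm(d)
def plane(n,uv,z,o=o):
    c,d=ray(n,uv,o);return c+d*(z-c[2])/d[2]
def tri(rays):
    A=0;b=0
    for c,d in rays:
        P=np.eye(3)-np.outer(d,d);A=A+P;b=b+P@c
    x=np.linalg.solve(A,b);return x,[np.linalg.norm((np.eye(3)-np.outer(d,d))@(x-c))*1e3 for c,d in rays]
E
python3 - <<'E'
from h import *
np.set_printoptions(precision=4,suppress=True)
ta=lambda x,y:(145+x/5.45-.4,135+y/5.4545-.4); tb=lambda x,y:(250+x/5.45-.4,140+(y-300)/5.4545-.4)
sa=lambda x,y:(165+x/5-.4,200+y/5-.4); sb=lambda x,y:(240+(x-450)/5-.4,135+y/5-.4)
print("nose end",tri([ray("top",tb(214,494)),ray("side",sb(549,188))]))
print("tail",tri([ray("top",tb(511,448)),ray("side",sb(585,62))]))
for z in(.046,):
    a,b=plane("top",tb(214,494),z),plane("top",tb(511,448),z);print(a,b,np.linalg.norm(a-b),(a+b)/2,np.degrees(np.arctan2(*(a-b)[1::-1])))
C=[plane("top",ta(*q),.012) for q in((72,43),(462,150),(430,270),(36,157))];C=np.array(C);print(C,"ctr",C.mean(0))
print(np.linalg.norm(C[0]-C[1]),np.linalg.norm(C[1]-C[2]),np.linalg.norm(C[3]-C[2]))
v=(C[0]+C[3])-(C[1]+C[2]);print("yaw",np.degrees(np.arctan2(v[1],v[0])))
for q in((25,325),(130,385),(402,122)):print(plane("side",sa(*q),.015))
print("pin",tri([ray("top",ta(324,160)),ray("side",sa(276,90))]))
print("post top",tri([ray("top",ta(350,165)),ray("side",sa(288,55))]))
E
```

```text
nose end (array([ 0.5184, -0.0983,  0.0509]), [np.float64(0.04967281719962729), np.float64(0.04967281719979343)])
tail (array([ 0.5403, -0.2573,  0.0463]), [np.float64(0.05140683348632458), np.float64(0.0514068334863248)])
[ 0.5192 -0.0989  0.046 ] [ 0.5404 -0.2574  0.046 ] 0.15992179038767612 [ 0.5298 -0.1781  0.046 ] 97.62170823498471
[[0.6316 0.285  0.012 ]
 [0.5677 0.0728 0.012 ]
 [0.5021 0.0912 0.012 ]
 [0.5687 0.3041 0.012 ]] ctr [0.5675 0.1883 0.012 ]
0.22162965636134416 0.0681220855599096 0.22306238342141543
yaw 72.92691504158843
[0.6281 0.2911 0.015 ]
[0.5638 0.3107 0.015 ]
[0.4998 0.1007 0.015 ]
pin (array([0.554 , 0.1424, 0.0592]), [np.float64(0.6058254971563771), np.float64(0.605825497156474)])
post top (array([0.5503, 0.128 , 0.0717]), [np.float64(1.024418403282036), np.float64(1.02441840328189)])
```

```bash
cat > ov.py <<'E'
from h import *
import cv2
def proj(n,P,o=o):
    p=o[n];T=np.array(p["T"]);q=T[:3,:3].T@(np.array(P)-T[:3,3]);q=np.array(p["intrinsics"])@q;return q[:2]/q[2]
def crop(n,x0,y0,w,h,s,pts,o=o):
    im=cv2.resize(o[n]["image"][y0:y0+h,x0:x0+w,::-1],None,fx=s,fy=s,interpolation=cv2.INTER_CUBIC)
    im=cv2.convertScaleAbs(im,alpha=1.4)
    for P,c in pts:
        u=(proj(n,P,o)+.5-[x0,y0])*s;cv2.circle(im,tuple(int(v) for v in u),3,c,1)
    return im
def dockpts(seat,yaw,lat=.012):
    a=np.radians(yaw);X=np.array([np.cos(a),np.sin(a),0]);Y=np.array([-X[1],X[0],0]);S=np.array([*seat,0]);Z=np.array([0,0,1]);r=[]
    for s in(.048,-.048):
        for e in(-6,6):
            for l in(-1,1): r.append((S+X*(s+e/1e3)+Y*l*lat+Z*.081,(0,0,255)))
            r.append((S+X*(s+e/1e3)+Z*.049,(0,255,0)))
    for f in(.0325,-.1925+.0):
        for l in(-.035,.035): r.append((S+X*(.048+f)+Y*l+Z*.015,(255,0,0)))
    return r
E
python3 - <<'E'
from ov import *
P=dockpts((.577,.218),72.9)
a=crop("top",145,138,92,52,8,P);b=crop("side",165,200,85,80,7,P)
b=cv2.resize(b[:300],None,fx=1,fy=1) if 0 else b
H=600-a.shape[0]
cv2.imwrite("pics/ov.png",a);cv2.imwrite("pics/ov2.png",b);print(a.shape,b.shape)
E
```

```text
(416, 736, 3) (560, 595, 3)
```

View pics/ov.png

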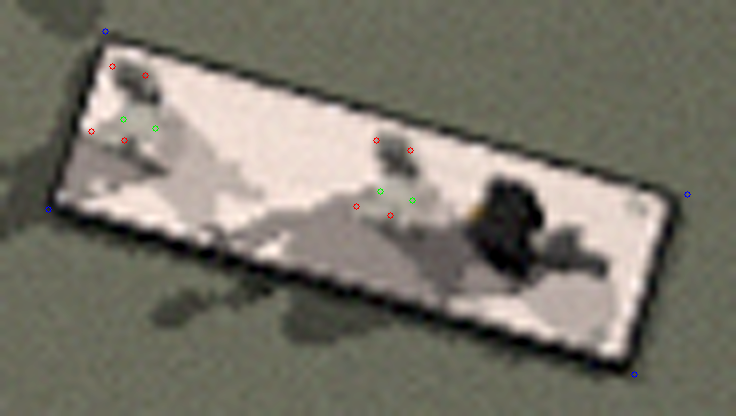

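View pics/ov2.png

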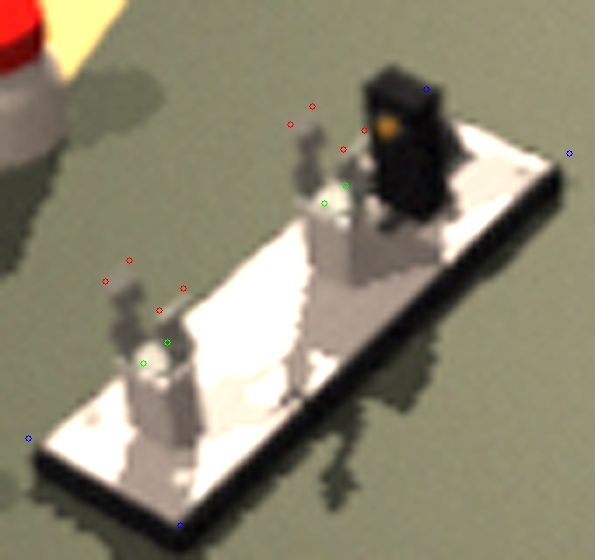

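The overlay fits the dock to within about 2 mm: seat near (.5765,.2175), yaw about 73°. The pin tip is roughly 78 mm behind the seat. Moving towards the handpiece now.

Request:
{"op": "drive_tool", "data": {"moves": [[[0,0.25,-0.18,0,0.07],[0,0.5,-0.36,0,0.14],[0,0.75,-0.54,0,0.21],[0,1,-0.72,0,0.28],[0,1,-0.72,0,0.28]]]}}

```text
time_s: 1.3
tcp_pos: [0.3399, -0.424, 0.256]
tool_rot: [0.989, -0.147, 0.0, 0.0]
ft_force: [0.8, -0.6, -0.3]
grip_width: 0.997
gripper_force: 0.0
```

```bash
cat > go.py <<'E'
import sys
from rig import *
import numpy as np
from scipy.spatial.transform import Rotation as R
def go(x,y,z,yaw):
    s=read_state();r=R.from_quat(s["tool_rot"]);m=r.as_matrix()
    d=m.T@(np.array([x,y,z])-s["tcp_pos"]);cy=np.degrees(np.arctan2(m[1,0],m[0,0]))
    print("t",round(float(s["time_s"]),2),"tcp",np.round(s["tcp_pos"],4),"yaw",round(cy,2),"tilt",np.round(m[2],3),"F",np.round(s["ft_force"],2),"w",round(float(s["grip_width"])*88,1))
    print("units",np.round(d/.2,3),"turn",round((cy-yaw)/120,4),"q7",np.round(s["joint_pos"][[0,6]],2))
if __name__=="__main__": go(*map(float,sys.argv[1:]))
E
python3 go.py .530 -.178 .15 97.6
```

```text
t 1.3 tcp [ 0.3399 -0.424   0.256 ] yaw -16.88 tilt [ 0.001  0.    -1.   ] F [ 0.79 -0.59 -0.25] w 87.8
units [ 0.552 -1.453  0.53 ] turn -0.954 q7 [ 0.77 -1.03]
```

Request:
{"op": "drive_tool", "data": {"moves": [[[0,0.13,-0.24,0,-0.07],[0,0.25,-0.48,0,-0.14],[0,0.37,-0.7,0,-0.21],[0,0.4,-0.8,0,-0.28],[0,0.4,-0.9,0,-0.35],[0,0.4,-1,0,-0.42],[0,0.4,-1,0,-0.49],[0,0.4,-1,0,-0.56],[0,0.4,-1,0,-0.63],[0,0.4,-1,0,-0.7]]]}}

```text
time_s: 2.3
tcp_pos: [0.4728, -0.257, 0.2559]
tool_rot: [0.831, 0.557, 0.0, 0.0]
ft_force: [-0.8, -0.3, 0.5]
grip_width: 0.997
gripper_force: 0.0
```

```bash
python3 go.py .530 -.178 .15 97.6
```

```text
t 2.3 tcp [ 0.4728 -0.257   0.2559] yaw 67.7 tilt [-0.  0. -1.] F [-0.77 -0.31  0.47] w 87.7
units [0.474 0.114 0.529] turn -0.2492 q7 [ 0.67 -0.1 ]
```

Request:
{"op": "drive_tool", "data": {"moves": [[[0,0.2,0.05,0.1,-0.065],[0,0.35,0.08,0.25,-0.13],[0,0.474,0.114,0.4,-0.195],[0,0.474,0.114,0.529,-0.249],[0,0.474,0.114,0.529,-0.249],[0,0.474,0.114,0.529,-0.249]]]}}

```text
time_s: 2.9
tcp_pos: [0.5301, -0.179, 0.1502]
tool_rot: [0.663, 0.749, -0.0, -0.0]
ft_force: [-0.4, -0.2, 0.7]
grip_width: 0.999
gripper_force: 0.0
```

Run:
```python
from go import go
go(.530,-.178,.044,97.6)
from ov import *
from rig import *
d={n:get_image(n) for n in("top","side")};pickle.dump(d,open("b.pkl","wb"))
cv2.imwrite("pics/b.png",np.hstack([crop("top",240,120,100,100,4,[],d),crop("side",220,110,100,100,4,[],d)]))
```

```text
t 2.9 tcp [ 0.5301 -0.179   0.1502] yaw 97.0 tilt [-0.    -0.001 -1.   ] F [-0.39 -0.24  0.74] w 87.9
units [0.005 0.    0.531] turn -0.005 q7 [0.56 0.11]
```

View pics/b.png

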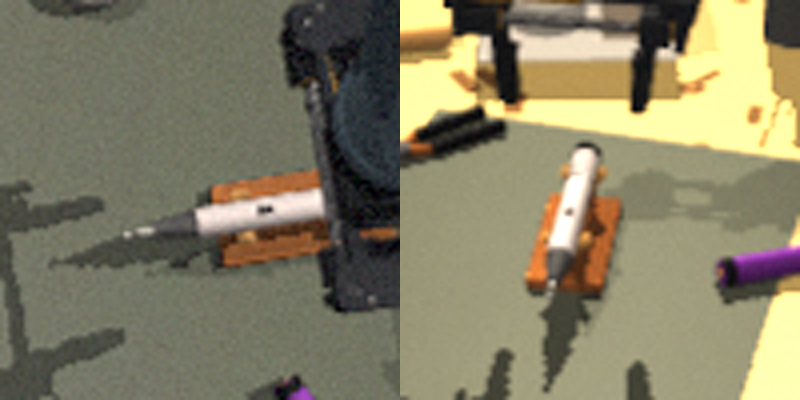

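The fingers straddle the barrel and nothing is in the way. Descending and gripping.

Request:
{"op": "drive_tool", "data": {"moves": [[[0,0.005,0,0.2,-0.005],[0,0.005,0,0.4,-0.005],[0,0.005,0,0.5,-0.005],[0,0.005,0,0.53,-0.005],[0,0.005,0,0.53,-0.005],[120,0.005,0,0.53,-0.005],[150,0.005,0,0.53,-0.005],[180,0.005,0,0.53,-0.005],[255,0.005,0,0.53,-0.005],[255,0.005,0,0.53,-0.005]]], "force": 20}}

```text
time_s: 4.0
tcp_pos: [0.5303, -0.1774, 0.0442]
tool_rot: [0.657, 0.754, 0.0, 0.0]
ft_force: [-0.5, -1.3, -0.6]
grip_width: 0.567
gripper_force: 0.0
```

Request:
{"op": "drive_tool", "data": {"moves": [[[255,0,0,0,0],[255,0,0,0,0],[255,0,0,0,0]]], "force": 50}}

```text
time_s: 4.3
tcp_pos: [0.5301, -0.1773, 0.0438]
tool_rot: [0.657, 0.754, -0.0, -0.0]
ft_force: [0.0, -1.3, -0.2]
grip_width: 0.295
gripper_force: 0.0
```

```bash
python3 go.py .530 -.178 .20 97.6
```

```text
t 4.3 tcp [ 0.5301 -0.1773  0.0438] yaw 97.83 tilt [ 0. -0. -1.] F [ 0.03 -1.3  -0.2 ] w 25.9
units [-0.003 -0.001 -0.781] turn 0.0019 q7 [0.5  0.05]
```

Still closing. I'll finish the grip, then lift.

Request:
{"op": "drive_tool", "data": {"moves": [[[255,0,0,0,0],[255,0,0,0,0],[255,0,0,0,0],[255,0,0,0,0]]]}}

```text
time_s: 4.7
tcp_pos: [0.5296, -0.1774, 0.0438]
tool_rot: [0.657, 0.754, -0.0, -0.0]
ft_force: [-4.6, -0.1, 3.3]
grip_width: 0.229
gripper_force: 49.2
```

Request:
{"op": "drive_tool", "data": {"moves": [[[255,0,0,-0.05,0],[255,0,0,-0.15,0],[255,0,0,-0.3,0],[255,0,0,-0.5,0],[255,0,0,-0.65,0],[255,0,0,-0.65,0]]]}}

```text
time_s: 5.3
tcp_pos: [0.5335, -0.1778, 0.1787]
tool_rot: [0.657, 0.754, 0.002, 0.004]
ft_force: [0.0, -0.2, -2.2]
grip_width: 0.226
gripper_force: 49.6
```

```bash
python3 go.py .5818 .2347 .174 73.1
```

```text
t 5.3 tcp [ 0.5335 -0.1778  0.1787] yaw 97.83 tilt [-0.003  0.008 -1.   ] F [ 0.01 -0.25 -2.17] w 19.9
units [2.01  0.52  0.021] turn 0.2061 q7 [0.57 0.14]
```

Request:
{"op": "drive_tool", "data": {"moves": [[[255,0.15,0.04,0,0.03],[255,0.35,0.09,0,0.06],[255,0.55,0.14,0,0.09],[255,0.75,0.19,0,0.12],[255,0.9,0.23,0,0.15],[255,1,0.26,0,0.18],[255,1,0.26,0,0.206]]]}}

```text
time_s: 6.0
tcp_pos: [0.5543, 0.0327, 0.1733]
tool_rot: [0.802, 0.597, 0.001, -0.001]
ft_force: [0.3, -0.5, -1.9]
grip_width: 0.232
gripper_force: 49.6
```

```bash
python3 go.py .5818 .2347 .174 73.1
```

```text
t 6.0 tcp [0.5543 0.0327 0.1733] yaw 73.31 tilt [ 0.002 -0.001 -1.   ] F [ 0.33 -0.5  -1.85] w 20.4
units [ 1.007e+00 -1.580e-01 -1.000e-03] turn 0.0018 q7 [ 0.14 -0.63]
```

Request:
{"op": "drive_tool", "data": {"moves": [[[255,0.15,-0.02,0,0],[255,0.35,-0.05,0,0],[255,0.55,-0.09,0,0],[255,0.75,-0.12,0,0],[255,0.9,-0.145,0,0],[255,1,-0.158,0,0],[255,1,-0.158,0,0],[255,1,-0.158,0,0],[255,1,-0.158,0,0]]]}}

```text
time_s: 6.9
tcp_pos: [0.5823, 0.2265, 0.1732]
tool_rot: [0.804, 0.595, -0.001, 0.0]
ft_force: [0.4, -0.6, -1.9]
grip_width: 0.233
gripper_force: 49.6
```

Run:
```python
from go import go
go(.5818,.2347,.090,73.1)
from ov import *
from rig import *
d={n:get_image(n) for n in("top","side")};pickle.dump(d,open("c.pkl","wb"))
s=read_state();t=s["tcp_pos"];a=np.radians(73.1);X=np.array([np.cos(a),np.sin(a),0])
P=[(t+[0,0,.002]+X*k,(0,0,255)) for k in(-.08,.08,.132)]
cv2.imwrite("pics/c.png",np.hstack([crop("top",130,110,120,110,3.3,P,d),crop("side",155,150,120,110,3.3,P,d)]))
```

```text
t 6.9 tcp [0.5823 0.2265 0.1732] yaw 73.01 tilt [-0.002 -0.    -1.   ] F [ 0.38 -0.63 -1.86] w 20.5
units [ 0.039 -0.014  0.416] turn -0.0008 q7 [-0.19 -0.95]
```

View pics/c.png

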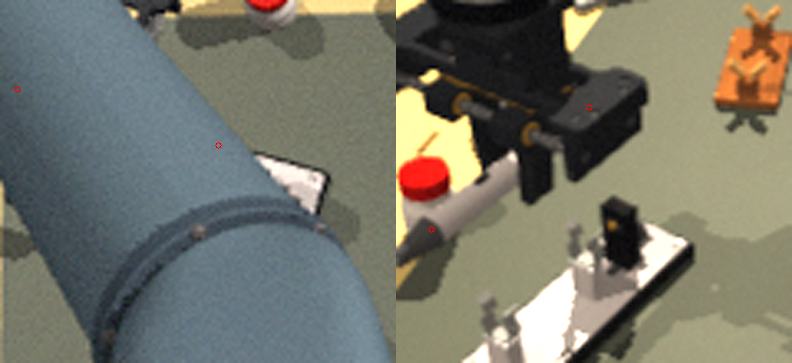

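The side view shows the barrel held level, with its nose end at about (437,225), on the predicted point. The arm hides the dock in the top view. Descending to just above the lips.

Request:
{"op": "drive_tool", "data": {"moves": [[[255,0.039,-0.014,0.08,0],[255,0.039,-0.014,0.2,0],[255,0.039,-0.014,0.32,0],[255,0.039,-0.014,0.4,0],[255,0.039,-0.014,0.43,0],[255,0.039,-0.014,0.43,0],[255,0.039,-0.014,0.43,0]]]}}

```text
time_s: 7.7
tcp_pos: [0.5825, 0.2371, 0.0886]
tool_rot: [0.803, 0.596, 0.001, 0.0]
ft_force: [-0.2, -0.2, -1.7]
grip_width: 0.23
gripper_force: 49.6
```

Run:
```python
from go import go
go(.5813,.2347,.080,73.1)
from ov import *
from rig import *
d={n:get_image(n) for n in("top","side")};pickle.dump(d,open("d.pkl","wb"))
s=read_state();t=s["tcp_pos"];a=np.radians(73.1);X=np.array([np.cos(a),np.sin(a),0])
print(s["ft_torque"])
P=[(t+[0,0,.002]+X*k,(0,0,255)) for k in(-.08,.08,.132)]
cv2.imwrite("pics/d.png",crop("side",160,190,100,90,6.5,P,d))
```

```text
t 7.7 tcp [0.5825 0.2371 0.0886] yaw 73.1 tilt [ 0.001  0.001 -1.   ] F [-0.22 -0.23 -1.65] w 20.3
units [-0.013 -0.002  0.043] turn 0.0 q7 [-0.23 -1.  ]
[-0.01834168 -0.05374808  0.00256703]
```

View pics/d.png

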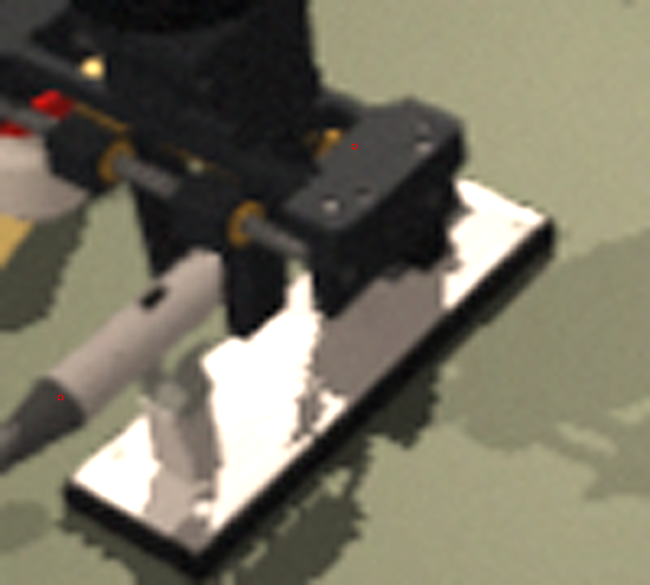

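In the side view the barrel sits above and between the clips. Its nose end is at (62,398), on the predicted point, and the near front lip is at about (180,370). Now pressing down slowly while watching the force.

Request:
{"op": "drive_tool", "data": {"moves": [[[255,-0.01,-0.002,0.015,0],[255,-0.01,-0.002,0.03,0],[255,-0.01,-0.002,0.045,0],[255,-0.01,-0.002,0.055,0],[255,-0.01,-0.002,0.055,0]]]}}

```text
time_s: 8.3
tcp_pos: [0.5813, 0.2349, 0.0769]
tool_rot: [0.803, 0.596, 0.0, 0.0]
ft_force: [1.1, 0.0, -0.8]
grip_width: 0.23
gripper_force: 49.6
```

```bash
python3 go.py .5813 .2347 .058 73.1; python3 -c "
from rig import *;print(read_state()['ft_torque'])"
```

```text
t 8.3 tcp [0.5813 0.2349 0.0769] yaw 73.11 tilt [ 0.     0.001 -1.   ] F [ 1.06  0.01 -0.84] w 20.2
units [-0.001  0.     0.095] turn 0.0 q7 [-0.23 -1.  ]
[-0.07915218 -0.32781605  0.00101024]
```

Request:
{"op": "drive_tool", "data": {"moves": [[[255,0,0,0.005,0],[255,0,0,0.01,0],[255,0,0,0.015,0],[255,0,0,0.02,0],[255,0,0,0.02,0]]]}}

```text
time_s: 8.8
tcp_pos: [0.5818, 0.2354, 0.0738]
tool_rot: [0.803, 0.596, 0.001, 0.0]
ft_force: [0.8, 0.2, 6.4]
grip_width: 0.226
gripper_force: 49.0
```

```bash
python3 go.py .5813 .2347 .058 73.1; python3 -c "
from rig import *;print(read_state()['ft_torque'])"
```

```text
t 8.8 tcp [0.5818 0.2354 0.0738] yaw 73.11 tilt [ 0.001  0.002 -1.   ] F [0.76 0.23 6.4 ] w 19.9
units [-0.004 -0.001  0.079] turn 0.0001 q7 [-0.23 -1.01]
[-0.22420529 -0.23519116 -0.03735625]
```

Request:
{"op": "drive_tool", "data": {"moves": [[[255,0,0,0.005,0],[255,0,0,0.01,0],[255,0,0,0.015,0],[255,0,0,0.015,0]]]}}

```text
time_s: 9.2
tcp_pos: [0.5821, 0.2357, 0.0714]
tool_rot: [0.803, 0.596, 0.001, 0.0]
ft_force: [0.7, 1.3, 10.1]
grip_width: 0.228
gripper_force: 49.0
```

Request:
{"op": "drive_tool", "data": {"moves": [[[255,0,0,0.005,0],[255,0,0,0.01,0],[255,0,0,0.015,0],[255,0,0,0.015,0]]]}}

```text
time_s: 9.6
tcp_pos: [0.582, 0.2358, 0.0681]
tool_rot: [0.803, 0.596, 0.001, 0.0]
ft_force: [1.3, 0.6, 6.9]
grip_width: 0.228
gripper_force: 49.4
```

Request:
{"op": "drive_tool", "data": {"moves": [[[255,0,0,0.01,0],[255,0,0,0.02,0],[255,0,0,0.025,0],[255,0,0,0.025,0]]]}}

```text
time_s: 10.0
tcp_pos: [0.5814, 0.2351, 0.0623]
tool_rot: [0.803, 0.596, 0.0, 0.0]
ft_force: [1.1, -0.3, 5.2]
grip_width: 0.225
gripper_force: 49.6
```

```bash
python3 go.py .5813 .2347 .058 73.1; python3 -c "
from rig import *;print(read_state()['ft_torque'])"
```

```text
t 10.0 tcp [0.5814 0.2351 0.0623] yaw 73.11 tilt [ 0.001  0.001 -1.   ] F [ 1.15 -0.32  5.17] w 19.8
units [-0.002  0.     0.021] turn 0.0001 q7 [-0.23 -1.01]
[-0.14528048 -0.26937459 -0.00784407]
```

Request:
{"op": "drive_tool", "data": {"moves": [[[255,0,0,0.005,0],[255,0,0,0.01,0],[255,0,0,0.01,0]]]}}

```text
time_s: 10.3
tcp_pos: [0.5817, 0.2351, 0.0614]
tool_rot: [0.803, 0.596, 0.001, 0.0]
ft_force: [-1.0, -2.8, 14.3]
grip_width: 0.228
gripper_force: 48.8
```

Request:
{"op": "drive_tool", "data": {"moves": [[[255,0,0,0.005,0],[255,0,0,0.01,0],[255,0,0,0.01,0],[255,0,0,0.01,0]]]}}

```text
time_s: 10.7
tcp_pos: [0.5818, 0.2348, 0.0598]
tool_rot: [0.803, 0.595, 0.001, 0.001]
ft_force: [-2.4, -3.7, 17.6]
grip_width: 0.229
gripper_force: 47.9
```

```bash
python3 go.py .5813 .2347 .058 73.1; python3 -c "
from rig import *;print(read_state()['ft_torque'])"
```

```text
t 10.7 tcp [0.5818 0.2348 0.0598] yaw 73.08 tilt [ 0.     0.002 -1.   ] F [-2.38 -3.74 17.57] w 20.2
units [-0.001 -0.002  0.009] turn -0.0002 q7 [-0.23 -1.01]
[-0.5517824   0.44971147  0.03883589]
```

The force peaked, dropped and then rose again, so the barrel is on the beds. Releasing to let the clips settle it.

Request:
{"op": "drive_tool", "data": {"moves": [[[255,0,0,-0.005,0],[150,0,0,-0.005,0],[150,0,0,-0.005,0],[150,0,0,-0.005,0],[150,0,0,-0.005,0],[150,0,0,-0.005,0]]]}}

```text
time_s: 11.3
tcp_pos: [0.5806, 0.235, 0.0586]
tool_rot: [0.803, 0.596, -0.0, -0.0]
ft_force: [-0.3, -0.3, 0.8]
grip_width: 0.411
gripper_force: 0.0
```

Run:
```python
from go import go
go(.5811,.2347,.058,73.1)
from ov import *
from rig import *
d={n:get_image(n) for n in("top","side")};pickle.dump(d,open("e.pkl","wb"))
a=np.radians(73.1);X=np.array([np.cos(a),np.sin(a),0]);t=np.array([.5811,.2347,.06])
P=[(t+X*k+[0,0,z],c) for k in(.08,.132) for z,c in((0,(0,0,255)),(.005,(0,255,0)))]
cv2.imwrite("pics/e.png",crop("side",150,200,80,85,7,P,d))
```

```text
t 11.3 tcp [0.5806 0.235  0.0586] yaw 73.12 tilt [-0.    -0.001 -1.   ] F [-0.31 -0.35  0.79] w 36.1
units [-0.     0.003  0.003] turn 0.0002 q7 [-0.24 -1.01]
```

View pics/e.png

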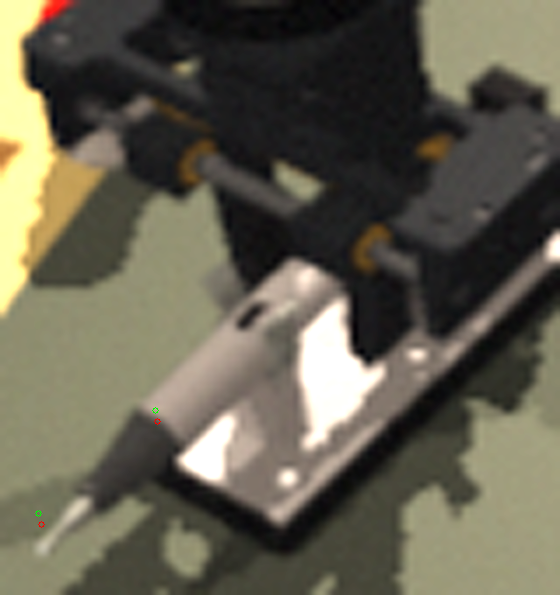

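Run:
```python
from ov import *
d=pickle.load(open("e.pkl","rb"))
a=np.radians(73.1);X=np.array([np.cos(a),np.sin(a),0]);Y=np.array([-X[1],X[0],0])
for off in(-.002,0,.002):
  S=np.array([.5765,.2175,0])+Y*off
  for nm,uv in(("tip",(42,552)),("end",(160,430)),("back",(322,276))):
    c,r=ray("side",(150+uv[0]/7-.5,200+uv[1]/7-.5),d)
    t=(S-c)@Y/(r@Y);p=c+t*r;print(off,nm,"along",round((p-S)@X*1e3,1),"z",round(p[2]*1e3,1))
# same for the held picture d: end, and base
d=pickle.load(open("d.pkl","rb"));S=np.array([.5765,.2175,0])
for nm,uv in(("end",(66,399)),("back",(215,272))):
    c,r=ray("side",(160+uv[0]/6.5-.5,190+uv[1]/6.5-.5),d);t=(S-c)@Y/(r@Y);p=c+t*r;print("held",nm,round((p-S)@X*1e3,1),"z",round(p[2]*1e3,1))
```

```text
-0.002 tip along 150.3 z 45.6
-0.002 end along 95.5 z 52.3
-0.002 back along 14.2 z 56.7
0 tip along 151.6 z 48.2
0 end along 97.0 z 54.9
0 back along 16.1 z 59.3
0.002 tip along 152.9 z 50.9
0.002 end along 98.6 z 57.5
0.002 back along 17.9 z 61.9
held end 98.7 z 89.0
held back 21.8 z 88.7
```

The last picture shows the barrel inside the front clip, but it measures 4–5° nose-down. The front is seated and the rear sits about 6 mm high, so the rear clip has not snapped. I'll re-grip nearer the rear clip and press there.

Request:
{"op": "drive_tool", "data": {"moves": [[[150,-0.04,0,-0.012,0],[150,-0.1,0,-0.012,0],[150,-0.16,0,-0.012,0],[150,-0.21,0,-0.012,0],[150,-0.21,0,-0.012,0],[150,-0.21,0,-0.012,0]]]}}

```text
time_s: 12.0
tcp_pos: [0.5688, 0.1944, 0.0614]
tool_rot: [0.804, 0.595, 0.0, -0.0]
ft_force: [0.5, 0.9, -0.3]
grip_width: 0.409
gripper_force: 0.0
```

Request:
{"op": "drive_tool", "data": {"moves": [[[180,0,0,0,0],[255,0,0,0,0],[255,0,0,0,0],[255,0,0,0,0],[255,0,0,0,0]]], "force": 30}}

```text
time_s: 12.5
tcp_pos: [0.5692, 0.1952, 0.0615]
tool_rot: [0.803, 0.596, 0.001, 0.0]
ft_force: [1.7, 0.6, -0.5]
grip_width: 0.229
gripper_force: 29.7
```

```bash
python3 go.py .5692 .1936 .058 73.1
```

```text
t 12.5 tcp [0.5692 0.1952 0.0615] yaw 73.12 tilt [ 0.001  0.001 -1.   ] F [ 1.7   0.58 -0.55] w 20.2
units [-0.008  0.002  0.017] turn 0.0002 q7 [-0.18 -0.97]
```

Request:
{"op": "drive_tool", "data": {"moves": [[[255,0,0,0.005,0],[255,0,0,0.01,0],[255,0,0,0.01,0]]], "force": 45}}

```text
time_s: 12.8
tcp_pos: [0.5692, 0.1949, 0.0595]
tool_rot: [0.803, 0.596, 0.0, 0.0]
ft_force: [1.9, -0.6, 2.2]
grip_width: 0.222
gripper_force: 44.2
```

Request:
{"op": "drive_tool", "data": {"moves": [[[255,0,0,0.005,0],[255,0,0,0.01,0],[255,0,0,0.01,0]]]}}

```text
time_s: 13.1
tcp_pos: [0.5689, 0.1945, 0.0571]
tool_rot: [0.803, 0.595, 0.0, 0.0]
ft_force: [2.4, -0.2, 2.3]
grip_width: 0.222
gripper_force: 44.3
```

Request:
{"op": "drive_tool", "data": {"moves": [[[255,0,0,0.005,0],[255,0,0,0.01,0],[255,0,0,0.01,0]]]}}

```text
time_s: 13.4
tcp_pos: [0.5688, 0.1942, 0.0551]
tool_rot: [0.803, 0.595, -0.0, 0.0]
ft_force: [1.4, -1.7, 1.2]
grip_width: 0.222
gripper_force: 44.3
```

Request:
{"op": "drive_tool", "data": {"moves": [[[255,0,0,0.005,0],[255,0,0,0.01,0],[255,0,0,0.01,0]]]}}

```text
time_s: 13.7
tcp_pos: [0.5689, 0.1942, 0.0543]
tool_rot: [0.803, 0.595, -0.0, 0.0]
ft_force: [-0.7, -4.3, 12.0]
grip_width: 0.226
gripper_force: 43.3
```

It dropped 7 mm at low force and is now firm on the bed. Releasing, then checking the pitch numerically.

Request:
{"op": "drive_tool", "data": {"moves": [[[255,0,0,-0.01,0],[150,0,0,-0.01,0],[150,0,0,-0.01,0],[150,0,0,-0.01,0],[150,0,0,-0.01,0]]]}}

```text
time_s: 14.2
tcp_pos: [0.5681, 0.1951, 0.055]
tool_rot: [0.803, 0.596, -0.0, -0.0]
ft_force: [-0.3, 0.2, -0.5]
grip_width: 0.41
gripper_force: 0.0
```

```bash
cat > m.py <<'E'
from ov import *
from rig import *
def meas():
    d={"side":get_image("side")}
    a=np.radians(73.1);X=np.array([np.cos(a),np.sin(a),0]);Y=np.array([-X[1],X[0],0]);S=np.array([.5765,.2175,0])
    for s in silhouettes("handpiece",d["side"])[:4]:
        if np.hypot(*(np.array(s["at"])-[175,260]))>30: continue
        ys,xs=np.where(s["pixels"]);i=np.argmax(ys-xs)
        pts=np.c_[xs,ys].astype(np.float32);v=cv2.fitLine(pts,cv2.DIST_HUBER,0,.01,.01).ravel()
        print(round(s["p"],2),"n",len(xs),"tip px",xs[i],ys[i])
        u=v[:2]/v[0]
        for c0 in(xs.min(),(xs.min()+xs.max())/2,xs.max()):
            uv=v[2:]+u*(c0-v[2]);c,r=ray("side",uv,d);t=(S-c)@Y/(r@Y);p=c+t*r;print("along",round((p-S)@X*1e3,1),"z",round(p[2]*1e3,1))
    return d
E
python3 - <<'E'
from go import go
go(.5692,.1936,.058,73.1)
from m import *
d=meas();pickle.dump(d,open("f.pkl","wb"))
old=pickle.load(open("e.pkl","rb"))["side"]["image"].astype(int)
new=d["side"]["image"].astype(int)
# shift of the nose between the two pictures
a=cv2.cvtColor(old[245:290,150:180].astype(np.uint8),cv2.COLOR_RGB2GRAY);b=cv2.cvtColor(new[235:300,140:195].astype(np.uint8),cv2.COLOR_RGB2GRAY)
r=cv2.matchTemplate(b,a,cv2.TM_CCOEFF_NORMED);_,m,_,l=cv2.minMaxLoc(r);print("shift",l[0]-10,l[1]-10,m)
t=cv2.cvtColor(new[255:285,150:175].astype(np.uint8),cv2.COLOR_RGB2GRAY)
print(np.c_[:0] if 0 else "bright tip rows/cols new",[ (i,int(np.argmax(new[i,150:162].sum(1)))+150,int(new[i,150:162].sum(1).max())) for i in range(262,284,2)])
print("old",[ (i,int(np.argmax(old[i,150:162].sum(1)))+150,int(old[i,150:162].sum(1).max())) for i in range(262,284,2)])
E
```

```text
t 14.2 tcp [0.5681 0.1951 0.055 ] yaw 73.14 tilt [-0.    -0.001 -1.   ] F [-0.29  0.17 -0.53] w 36.1
units [-0.006  0.007 -0.015] turn 0.0004 q7 [-0.18 -0.98]
0.61 n 500 tip px 161 270
along 132.2 z 59.3
along 53.7 z 58.1
along -34.9 z 56.8
0.54 n 1143 tip px 173 267
along 102.9 z 15.6
along -21.7 z -12.3
along -176.9 z -47.0
shift 0 -1 0.7447671890258789
bright tip rows/cols new [(262, 155, 286), (264, 152, 289), (266, 157, 286), (268, 153, 286), (270, 160, 437), (272, 158, 332), (274, 156, 367), (276, 160, 280), (278, 153, 286), (280, 157, 286), (282, 154, 281)]
old [(262, 160, 291), (264, 158, 287), (266, 157, 288), (268, 152, 290), (270, 150, 284), (272, 161, 425), (274, 159, 373), (276, 157, 358), (278, 156, 379), (280, 157, 286), (282, 150, 283)]
```

The nose tip rose to (156,274.5), exactly where a level seated barrel should put it, so both clips have snapped. Moving back to the barrel centre to grip and slide.

Request:
{"op": "drive_tool", "data": {"moves": [[[150,0.04,0.002,-0.01,0],[150,0.1,0.004,-0.015,0],[150,0.16,0.004,-0.015,0],[150,0.2,0.004,-0.015,0],[150,0.2,0.004,-0.015,0],[150,0.2,0.004,-0.015,0]]]}}

```text
time_s: 14.9
tcp_pos: [0.5809, 0.2329, 0.0581]
tool_rot: [0.803, 0.596, -0.0, 0.0]
ft_force: [-0.2, -0.6, -0.7]
grip_width: 0.414
gripper_force: 0.0
```

Request:
{"op": "drive_tool", "data": {"moves": [[[180,0,0,0,0],[255,0,0,0,0],[255,0,0,0,0],[255,0,0,0,0],[255,0,0,0,0]]], "force": 40}}

```text
time_s: 15.4
tcp_pos: [0.5811, 0.2321, 0.0583]
tool_rot: [0.803, 0.595, -0.0, 0.0]
ft_force: [-1.5, -2.6, 1.6]
grip_width: 0.23
gripper_force: 39.7
```

```bash
python3 go.py .5765 .2175 .058 73.1
```

```text
t 15.4 tcp [0.5811 0.2321 0.0583] yaw 73.08 tilt [-0.001 -0.    -1.   ] F [-1.51 -2.62  1.63] w 20.2
units [-0.077 -0.001  0.001] turn -0.0001 q7 [-0.23 -1.01]
```

Centred with little lateral force. Sliding back in small steps.

Request:
{"op": "drive_tool", "data": {"moves": [[[255,-0.01,0,0,0],[255,-0.02,0,0,0],[255,-0.03,0,0,0],[255,-0.03,0,0,0]]]}}

```text
time_s: 15.8
tcp_pos: [0.5795, 0.2273, 0.0584]
tool_rot: [0.803, 0.596, 0.0, -0.0]
ft_force: [2.2, 3.8, -3.7]
grip_width: 0.23
gripper_force: 40.0
```

Request:
{"op": "drive_tool", "data": {"moves": [[[255,-0.005,0,0,0],[255,-0.01,0,0,0],[255,-0.015,0,0,0],[255,-0.02,0,0,0],[255,-0.02,0,0,0]]]}}

```text
time_s: 16.3
tcp_pos: [0.5782, 0.223, 0.0584]
tool_rot: [0.803, 0.596, -0.0, 0.0]
ft_force: [2.3, 2.3, -2.8]
grip_width: 0.229
gripper_force: 39.9
```

Request:
{"op": "drive_tool", "data": {"moves": [[[255,-0.005,0,0,0],[255,-0.01,0,0,0],[255,-0.015,0,0,0],[255,-0.015,0,0,0]]]}}

```text
time_s: 16.7
tcp_pos: [0.5773, 0.2202, 0.0583]
tool_rot: [0.803, 0.596, -0.0, 0.0]
ft_force: [2.7, 2.9, -1.4]
grip_width: 0.23
gripper_force: 39.9
```

Request:
{"op": "drive_tool", "data": {"moves": [[[255,-0.005,0,0,0],[255,-0.01,0,0,0],[255,-0.01,0,0,0]]]}}

```text
time_s: 17.0
tcp_pos: [0.5767, 0.2183, 0.0583]
tool_rot: [0.803, 0.596, -0.0, 0.0]
ft_force: [2.4, 3.2, -2.2]
grip_width: 0.234
gripper_force: 39.9
```

Request:
{"op": "drive_tool", "data": {"moves": [[[255,-0.005,0,0,0],[255,-0.01,0,0,0],[255,-0.01,0,0,0]]]}}

```text
time_s: 17.3
tcp_pos: [0.5762, 0.2166, 0.0583]
tool_rot: [0.803, 0.596, 0.0, -0.0]
ft_force: [1.7, 4.2, -2.2]
grip_width: 0.231
gripper_force: 39.9
```

Request:
{"op": "drive_tool", "data": {"moves": [[[255,-0.005,0,0,0],[255,-0.01,0,0,0],[255,-0.01,0,0,0]]]}}

```text
time_s: 17.6
tcp_pos: [0.5757, 0.2148, 0.0583]
tool_rot: [0.803, 0.596, 0.0, -0.0]
ft_force: [2.2, 3.3, -3.3]
grip_width: 0.229
gripper_force: 40.0
```

Request:
{"op": "drive_tool", "data": {"moves": [[[255,-0.005,0,0,0],[255,-0.01,0,0,0],[255,-0.01,0,0,0]]]}}

```text
time_s: 17.9
tcp_pos: [0.5751, 0.213, 0.0583]
tool_rot: [0.803, 0.596, 0.0, -0.0]
ft_force: [3.3, 5.0, -2.7]
grip_width: 0.234
gripper_force: 40.0
```

Request:
{"op": "drive_tool", "data": {"moves": [[[255,-0.005,0,0,0],[255,-0.005,0,0,0],[255,-0.005,0,0,0]]]}}

```text
time_s: 18.2
tcp_pos: [0.5751, 0.213, 0.0584]
tool_rot: [0.803, 0.596, 0.001, -0.0]
ft_force: [4.2, 6.0, -5.0]
grip_width: 0.232
gripper_force: 40.1
```

Request:
{"op": "drive_tool", "data": {"moves": [[[255,-0.005,0,0,0],[255,-0.005,0,0,0],[255,-0.005,0,0,0]]]}}

```text
time_s: 18.5
tcp_pos: [0.575, 0.2129, 0.0584]
tool_rot: [0.803, 0.596, 0.002, -0.001]
ft_force: [5.5, 8.1, -7.3]
grip_width: 0.229
gripper_force: 40.2
```

Request:
{"op": "drive_tool", "data": {"moves": [[[255,-0.005,0,0,0],[255,-0.005,0,0,0],[255,-0.005,0,0,0]]]}}

```text
time_s: 18.8
tcp_pos: [0.575, 0.2129, 0.0584]
tool_rot: [0.803, 0.596, 0.003, -0.001]
ft_force: [5.9, 9.8, -8.7]
grip_width: 0.232
gripper_force: 40.4
```

The motion has stopped rigidly at about 11 N along the axis, so the tail is home. I'll relax the push, release, check and retreat.

Request:
{"op": "drive_tool", "data": {"moves": [[[255,0.004,0,0,0],[255,0.007,0,0,0],[255,0.007,0,0,0],[120,0.007,0,0,0],[120,0.007,0,0,0],[120,0.007,0,0,0],[120,0.007,0,0,0],[120,0.007,0,0,0]]]}}

```text
time_s: 19.6
tcp_pos: [0.5744, 0.2107, 0.0583]
tool_rot: [0.803, 0.595, -0.0, 0.0]
ft_force: [0.6, -0.4, 0.5]
grip_width: 0.529
gripper_force: 0.0
```

```bash
python3 go.py .575 .2129 .2 73.1
```

```text
t 19.6 tcp [0.5744 0.2107 0.0583] yaw 73.09 tilt [-0.001 -0.    -1.   ] F [ 0.57 -0.37  0.52] w 46.5
units [ 0.011 -0.001 -0.709] turn -0.0001 q7 [-0.2  -0.99]
```

Request:
{"op": "drive_tool", "data": {"moves": [[[120,0,0,-0.05,0],[120,0,0,-0.2,0],[120,0,0,-0.4,0],[120,0,0,-0.6,0],[120,0,0,-0.8,0],[120,0,0,-0.9,0]]]}}

```text
time_s: 20.2
tcp_pos: [0.5758, 0.2119, 0.243]
tool_rot: [0.803, 0.596, 0.003, 0.001]
ft_force: [0.9, 0.3, 0.3]
grip_width: 0.524
gripper_force: 0.0
```

Request:
{"op": "drive_tool", "data": {"moves": [[[0,-0.2,0,0,0],[0,-0.4,0,0,0],[0,-0.6,0,0,0],[0,-0.8,0,0,0],[0,-1,0,0,0],[0,-1,0,0,0],[0,-1,0,0,0]]]}}

```text
time_s: 20.9
tcp_pos: [0.5164, 0.0191, 0.2391]
tool_rot: [0.804, 0.595, 0.0, 0.0]
ft_force: [-0.1, 0.5, -0.1]
grip_width: 1.003
gripper_force: 0.0
```

Request:
{"op": "drive_tool", "data": {"moves": [[[0,-0.2,0.1,0,0],[0,-0.4,0.2,0,0],[0,-0.6,0.3,0,0],[0,-0.8,0.4,0,0],[0,-1,0.5,0,0],[0,-1,0.5,0,0],[0,-1,0.5,0,0]]]}}

```text
time_s: 21.6
tcp_pos: [0.5548, -0.1999, 0.2383]
tool_rot: [0.803, 0.596, 0.0, -0.0]
ft_force: [0.5, 1.1, -0.3]
grip_width: 0.996
gripper_force: 0.0
```

Run:
```python
from go import go
go(.575,.2129,.2,73.1)
from ov import *
from rig import *
d={n:get_image(n) for n in("top","side")};pickle.dump(d,open("g.pkl","wb"))
M={}
for n,c in(("top",[185,160]),("side",[200,240])):
    for s in silhouettes("handpiece",d[n]):
        if np.hypot(*(np.array(s["at"])-c))<45:
            ys,xs=np.where(s["pixels"]);v=cv2.fitLine(np.c_[xs,ys].astype(np.float32),cv2.DIST_HUBER,0,.01,.01).ravel()
            print(n,round(s["p"],2),len(xs),xs.min(),xs.max(),"line",v)
a=np.radians(73.1);X=np.array([np.cos(a),np.sin(a),0]);S=np.array([.5765,.2175,.06])
for n in d:
    for k in(-.085,-.005,.127):
        print(n,k,proj(n,S+X*k,d))
# bystanders' change vs start
for n in d:
    df=np.abs(d[n]["image"].astype(int)-o[n]["image"]).sum(2)>90
    df=cv2.morphologyEx(df.astype(np.uint8),cv2.MORPH_OPEN,np.ones((3,3)));k,l,st,ce=cv2.connectedComponentsWithStats(df)
    print(n,[(list(map(int,x[:5]))) for x in st[1:] if x[4]>25])
```

```text
t 21.6 tcp [ 0.5548 -0.1999  0.2383] yaw 73.11 tilt [ 0.001  0.    -1.   ] F [ 0.53  1.07 -0.28] w 87.6
units [ 2.004 -0.503  0.193] turn 0.0 q7 [ 0.49 -0.16]
top 0.69 468 134 204 line [  0.96409905   0.26554292 171.10686    154.70541   ]
side 0.81 580 166 223 line [  0.7471472   -0.66465867 194.81276    239.72447   ]
top -0.085 [206.26969376 164.81152553]
top -0.005 [179.1668329  157.30454427]
top 0.127 [134.59700656 144.959543  ]
side -0.085 [221.21432464 215.98120227]
side -0.005 [201.12863607 233.71463841]
side 0.127 [162.63453227 267.70066428]
top [[340, 64, 172, 320, 21877], [429, 103, 13, 10, 83], [435, 114, 5, 11, 41], [426, 118, 15, 20, 104], [304, 124, 67, 56, 1010], [435, 143, 13, 18, 156], [151, 146, 6, 7, 34], [123, 157, 7, 5, 28], [192, 159, 14, 9, 61], [159, 161, 18, 6, 69], [205, 165, 21, 16, 169], [289, 171, 15, 7, 84], [261, 178, 24, 9, 134], [63, 208, 72, 74, 3175], [409, 224, 9, 4, 32], [423, 263, 15, 7, 57], [0, 273, 87, 111, 3792], [258, 301, 134, 83, 3164], [416, 314, 6, 6, 26], [58, 365, 85, 19, 562], [257, 372, 28, 12, 255]]
side [[391, 1, 12, 6, 46], [448, 0, 26, 19, 268], [243, 9, 16, 32, 314], [391, 12, 19, 4, 65], [454, 22, 13, 15, 138], [447, 45, 16, 41, 461], [246, 47, 22, 5, 87], [392, 64, 6, 6, 30], [469, 85, 9, 8, 43], [267, 88, 16, 23, 184], [239, 94, 9, 9, 70], [416, 117, 21, 7, 101], [435, 119, 8, 26, 96], [257, 146, 12, 26, 168], [384, 158, 39, 73, 1210], [506, 166, 6, 6, 30], [256, 188, 9, 16, 101], [228, 210, 15, 27, 214], [177, 217, 45, 38, 393], [217, 223, 109, 161, 7966], [192, 241, 28, 30, 221], [171, 254, 12, 10, 65], [163, 288, 23, 21, 158], [452, 345, 19, 39, 352]]
```

The barrel measures level and on the clips' axis in both views, with its nose tip where the rigid stop predicts. The bystanders look undisturbed. Handing in.

```bash
python3 -c "
from rig import *
print(sign_off())"
```

```text
the job is handed in; nothing more can be done
None
```

The handpiece is snapped into both clips and slid back until its tail stopped rigidly at about 11 N, which I took as home against the post (I couldn't see the pin itself); it is released, the arm is clear, and the job was handed in at about 22 s.

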